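# Nip up the recessed pump nut with the long socket key

## Robot

A 6-joint arm with a two-finger parallel gripper is mounted at the origin on the work surface. World frame = base frame: x ahead of the robot, y to its left, z up, the work surface at z = 0. Lengths are in mm, angles in rad, forces in N, time in s.
With the tool pointing down it reaches from about 275 to 750 mm from the base axis. Payload 10.2 kg.
Tool frame: the origin (TCP) lies at the very end of the fingers, on their centre line; the grasp point (between the pads) lies 19 mm behind it; z points along the fingers, y is the line along which they close (so a half turn about z gives the same grasp; the last joint's range is limited). The gripper opens to 85 mm and grips with 20 to 120 N. Pads are 22 mm wide; open, the fingers measure 114 mm over their backs; the gripper's body (76 mm by 85 mm) begins 54 mm behind the grasp point. The pads swing forward as they close: fully open they stand 13 mm farther back than shut.
Start: joints at [-0.223, 0.313, 1.498, -0, 1.331, -0.223], TCP at [525.006, -0.013, 231.294] pointing down, gripper open.
Joint ranges: [-2.94, 2.94], [-0.97, 2.17], [0.19, 2.56], [-1.23, 4.37], [0.02, 3.11], [-2.88, 2.88]. Speed limits (rad/s): [2.39, 2.39, 3.01, 3.14, 3.14, 3.14].

## Interface

Orientations are given as a unit quaternion [w, x, y, z].
In Python, from rig import * gives the robot as it stands. The module is installed in compiled form; this text tells all that it offers.
- The arm moves only by the shell command python3 -m crank 'ROWS' [FORCE]. ROWS is JSON, a list that holds one entry, the list of rows, each a list of 7 numbers: the shift along the tool's x, y, z in units of 25 mm (1.0 is 25 mm), then the turn, a rotation vector about the tool's x, y, z in units of 8 degrees (1.0 is 8 degrees), then the finger opening in mm, from 0 to 85.4. A call has exactly 8 rows; each row shifts and turns the commanded pose from where the row before left it, along the tool's axes as they then stand; what a row does not reach is not made up. A row lasts 1/10 s, in which the tool goes at most 50 mm and 8.59 degrees, less where a joint would pass 70% of its speed; a pose out of reach is approached as far as the arm can. A call is refused whole if a number of a shift passes 1 or a number of a turn 1, either way. A call with a gripper value outside its range is refused whole. The fingers move at their own pace and stop on an object; FORCE is the grip in N (left out, the last holds). Time passes only in rows, so rows that do not move let the fingers close, or fill a call up. It gives the time, the measured TCP pose, the force, the opening and the grip force at its end, in the units of the state.
- sense(): the state, without advancing time (a new reading comes with each control period).
- capture(name): name is "scene" or "side" or "wrist"; returns the picture (480x640x3 uint8, blue, green, red); there is no depth.
- camera_model(name): a dict with "fx", "fy", "cx", "cy" (pixels), "world_from_camera" (4x4, takes a point from camera to world coordinates); the wrist camera has in their place "T_tool_cam" (4x4, takes a point from camera to tool coordinates, whose origin is the TCP and whose axes are the flange's). Camera axes: x right, y up, looking along -z (the intrinsics and any distortion apply to the point x, -y, -z); pixel columns grow to the right and rows downward; lengths in mm; the calibration is good to about 2 mm. A picture is of the moment at which its call begins: read the wrist's pose just before it. camera_model takes no time and is no camera call.
- finish_job(): hands the job in; it is judged then, once.
The state is a dict: "time_s": time; "joints": joint angles; "dq": joint speeds; "tau": joint torques, N m; "eef_pos": TCP position; "ee_rot": TCP orientation; "force": force on the tool from outside, world axes, zero at the start; "wrist_torque": the same for the moment, N m; "grip_width": opening from 0.0 (shut) to 1.0 (fully open); "grip_force": force on a finger pad.
Only numpy, scipy, OpenCV 4.12 (cv2) and the standard library are available. Lean on these libraries where they do the work, as an engineer would, in place of code of your own. Each camera call takes 0.05 s, during which the arm holds its last target. There are 200 camera calls.

## Task

Take the long T-handled socket key out of its stand, lower it into the deep bore of the custard pump and, pressing only lightly, feel for the hex nut at the bottom until the socket drops fully home over it. Turn the key clockwise until the nut comes up firm against its stop, and leave off there without forcing it. Then stand the key back in the hole of its stand, upright and right down, and leave everything else on the bench where it is.

Things in the scene. Friction and masses are not known exactly. Their poses are not given: they have to be found in the camera images.
- pump: Metal pump body bolted to the bench: round flange 116 mm across, 12 mm thick; cylinder 76 mm across with an 88 mm collar at the top, 120 mm tall in all; pipe stub towards its own +x, 60 mm up. A vertical bore 48 mm in diameter runs down its axis to a floor 30 mm above the bench, with a 5 mm 45-degree lead-in at the mouth. Origin: on the bench, on the bore's axis; z up.
- bore_mouth (a point): Centre of the bore's mouth, 120 mm above the bench.
- seat (a point): Point on the bore's axis where the key's foot lies when the socket is fully home on the nut: 32 mm above the bench, 88 mm below the mouth. The hex nut (30 mm across flats, 14 mm tall, chamfered) stands around it, its top 12 mm above this point. Which way its flats point is random and not told by any pose. This point goes down with the sprung plunger.
- plunger (a joint): Push of the nut down on its spring, m: 0 unpressed; begins at about 5 N, then 2 N per mm; springs back. Over 6 mm (about 17 N) is ramming and harms it. A socket lying across the nut's corners meets this springy stop 10 to 12 mm above the seat, and drops on when turned to the right angle (repeats every 60 degrees; play once on about +-5 degrees).
- nut (a joint): Turn of the nut, rad, growing clockwise seen from above: starts loose at 0.2 to 0.6, firm stop at 1.0. Turns against steady friction of about 0.12 N m and stays where it is left. The value does not tell where the flats point.
- seal (a joint): Twist of the seal under the nut, rad: 0 unharmed. If the nut is turned on past its stop with more than about 0.7 N m the seal twists with it; more than 0.08 rad spoils it.
- key: Steel T-handled socket key, about 0.35 kg, 168 mm tall, standing upright in the stand at the start. Socket 44 mm in diameter, 34 mm tall, hex recess 31.5 mm across flats, 12 mm deep; shank 16 mm in diameter. Corners of the recess point along its own +x, -x and every 60 degrees. Origin: centre of the foot's underside; z up along the shank.
- key_bar (a point): Centre of the key's flat-sided cross bar, the place to grip it: bar 84 mm long (its own x), 16 mm wide (y), 20 mm high, centre 158 mm above the foot; axes as the key's.
- stand: White plastic block 90 x 90 x 45 mm fixed to the bench, with one upright hole 48 mm in diameter and 30 mm deep (floor 15 mm above the bench, 3 mm chamfer at the mouth) in its middle, the key's place. Origin: centre of its underside on the bench.
- tart_tin_a: Bystander: loose dark tart tin, 74 mm across, 24 mm tall, near the robot. Origin: underside.
- tart_tin_b: Bystander: a second tart tin, on the far side.
- pump_cap: Bystander: loose round metal cap 76 mm across, 18 mm tall, with a stub in the middle.
- spanner: Bystander: flat steel spanner 170 mm long, lying on the bench.
- oil_bottle: Bystander: amber bottle with black cap, 60 mm across, 170 mm tall, on the left.
- scraper: Bystander: dough scraper, 110 mm wide steel blade with wooden grip, lying on the left.
Mind the look-alikes: they are no part of the job. What is shaped like the key but blue is not meant.

How it is judged (in metres and radians):
On the way, in this order (a step that is already met when the one before it is completed fails the run):
1. the key's socket is fully home over the nut at the bottom of the bore (distance between key and seat below 0.004 m and angle between the z axis of key and the z axis of pump, either way round below 0.1 rad), for 0.2 s.
2. with the key still home on it, the nut has been turned up to its stop (all of step 1 and value of joint nut above 0.96 rad), for 0.2 s.
At the end, for the whole second after the job is handed in: The nut, once brought to its stop, is not slackened again (0.90 rad or more of 1.0); its seal is twisted under 0.08 rad; the key stands released and still on the floor of the stand's hole (within 5 mm), within 8 mm of its axis, upright to 0.1 rad (value of joint nut above 0.9 rad and value of joint seal below 0.08 rad and horizontal distance between key and stand below 0.008 m and z of key in the frame of stand between 0.01 and 0.019 m and angle between key's own z axis and vertical below 0.1 rad and linear speed of key below 0.02 m/s); the robot touches nothing.
It fails at once if the nut is rammed down: pushed more than 6 mm against its spring (value of joint plunger above 0.006 m).
It fails at once if the nut is forced past its stop: its seal twisted more than 0.08 rad (value of joint seal above 0.08 rad).
It fails at once if a bystander is moved more than 30 mm (distance of any of tart_tin_a, tart_tin_b, pump_cap, spanner, oil_bottle, scraper from where it was at the start of the episode above 0.03 m).
It also fails if it takes over 64 s, if anything falls off the work surface, if the arm or the gripper's body presses on something with over 40 N, if the wrist force passes 120 N, or if a joint passes its speed limit or range.

## Working session

There is one attempt and no reset: what is moved stays moved. The work goes in short steps, Python scripts to look and compute and a shell command to move; the robot and the scene stay as the last step left them, time stands still between calls to the robot, and variables do not carry over. Pictures are saved under pics/ and viewed, at most 10 in all, crops included, and the job is handed in when it is done.

```bash
mkdir -p pics
python3 - <<'E'
from rig import *
import cv2,numpy as np
s=sense();print({k:np.round(v,3).tolist() for k,v in s.items()})
ims=[]
for n in("scene","side","wrist"):
    im=capture(n);cv2.imwrite(f"pics/{n}0.png",im)
    m=camera_model(n);print(n,{k:np.round(v,3).tolist() if not isinstance(v,str) else v for k,v in m.items()})
E
```

```text
{'time_s': 0.0, 'joints': [-0.223, 0.313, 1.498, 0.0, 1.331, -0.223], 'dq': [-0.002, 0.001, 0.002, 0.0, -0.001, -0.0], 'tau': [-0.001, -41.226, -25.974, -0.0, 0.004, -0.0], 'eef_pos': [524.733, 0.045, 230.728], 'ee_rot': [-0.001, 0.707, 0.707, -0.0], 'force': [-0.155, -0.245, -0.082], 'wrist_torque': [-0.029, -0.032, 0.02], 'grip_force': 0.0, 'grip_width': 0.999}
scene {'fx': 457.45, 'fy': 457.45, 'cx': 313.624, 'cy': 243.273, 'world_from_camera': [[0.45, -0.55, 0.703, 1271.014], [0.893, 0.261, -0.366, -258.466], [0.018, 0.793, 0.609, 723.669], [0.0, 0.0, 0.0, 1.0]]}
side {'fx': 435.879, 'fy': 435.879, 'cx': 316.735, 'cy': 243.276, 'world_from_camera': [[-0.841, 0.333, -0.426, 236.203], [-0.541, -0.507, 0.671, 611.936], [0.008, 0.795, 0.607, 624.863], [0.0, 0.0, 0.0, 1.0]]}
wrist {'fx': 415.397, 'fy': 415.397, 'cx': 313.156, 'cy': 239.028, 'T_tool_cam': [[-0.001, 0.964, 0.265, 66.931], [1.0, 0.001, -0.0, 0.038], [-0.001, 0.265, -0.964, -141.57], [0.0, 0.0, 0.0, 1.0]]}
```

View pics/scene0.png

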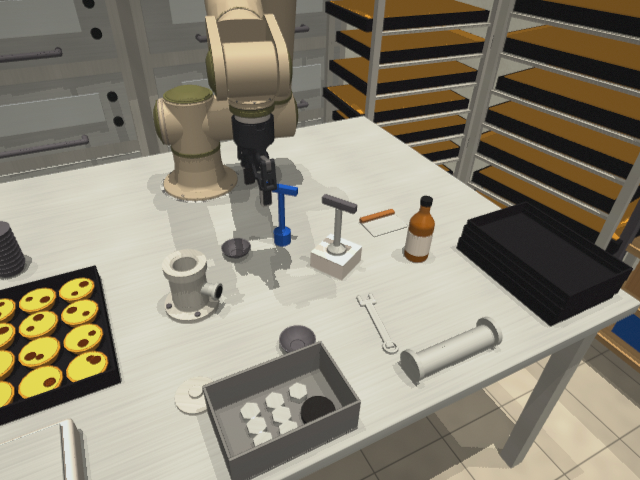

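View pics/side0.png

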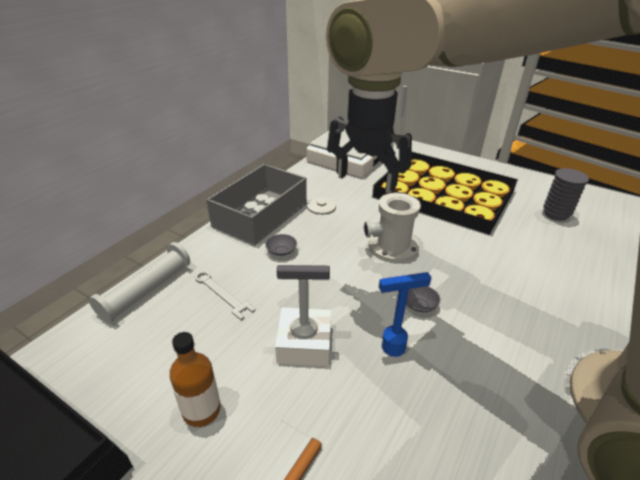

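The scene view shows the grey key in the white stand (bar at about 340,205, stand at 336,257) and the pump's mouth at about (186,263). In the side view the bar is at (303,272) and the mouth at (399,202).

Possible mix-ups for the key:
- The blue T-key at scene (285,190) / side (405,283) is the look-alike.
- The spanner at (377,322) isn't the key either.

I choose the grey key in the white stand and will check it in a close crop.

Run:
```python
import cv2,numpy as np
a=cv2.imread("pics/scene0.png");b=cv2.imread("pics/side0.png")
f=lambda im,x,y:cv2.resize(im[y:y+100,x:x+133],(400,300),interpolation=cv2.INTER_CUBIC)
o=np.vstack([np.hstack([f(a,275,185),f(a,130,235)]),np.hstack([f(b,240,260),f(b,330,180)])])
cv2.imwrite("pics/crop1.png",o)
```

```text
(no output)
```

View pics/crop1.png

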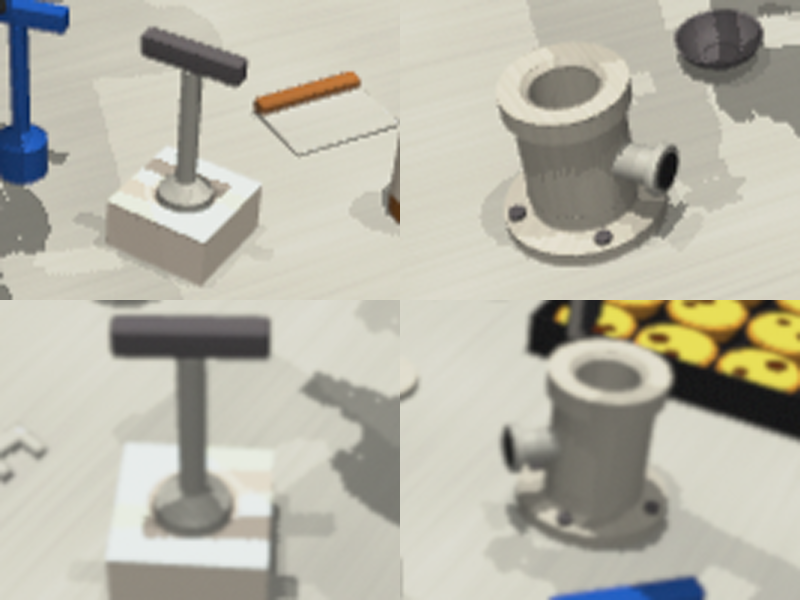

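The crop confirms the choice: a steel key with a dark bar standing in the white stand. Its bar is at scene (339.5,203.6) and side (303,272), and the pump mouth at scene (184.5,263) and side (399.5,204). Next I triangulate.

```bash
cat > h.py <<'E'
from rig import *
import numpy as np,cv2
from scipy.spatial.transform import Rotation as R
def Twc(n,s=None):
    m=camera_model(n)
    if n!="wrist": return m,np.array(m["world_from_camera"])
    T=np.eye(4);q=s["ee_rot"];T[:3,:3]=R.from_quat([q[1],q[2],q[3],q[0]]).as_matrix();T[:3,3]=s["eef_pos"]
    return m,T@np.array(m["T_tool_cam"])
def ray(n,p,s=None):
    m,T=Twc(n,s);d=np.array([(p[0]-m["cx"])/m["fx"],-(p[1]-m["cy"])/m["fy"],-1])
    d=T[:3,:3]@d;return T[:3,3],d/np.linalg.norm(d)
def onz(n,p,z,s=None):
    o,d=ray(n,p,s);return o+d*(z-o[2])/d[2]
def proj(n,P,s=None):
    m,T=Twc(n,s);c=np.linalg.inv(T)@np.append(P,1);return np.array([m["cx"]+m["fx"]*c[0]/-c[2],m["cy"]+m["fy"]*c[1]/c[2]])
def tri(rs):
    A=0;b=0
    for o,d in rs:
        M=np.eye(3)-np.outer(d,d);A=A+M;b=b+M@o
    return np.linalg.solve(A,b)
E
python3 - <<'E'
from h import *
print("bar",tri([ray("scene",(339.5,203.6)),ray("side",(303.2,272.3))]))
print("mouth",tri([ray("scene",(184.5,262.9)),ray("side",(399.5,203.9))]),onz("scene",(184.5,262.9),120),onz("side",(399.5,203.9),120))
C=lambda x,y,ox,oy:(ox+x/3.008,oy+y/3.008)
# bar top edge ends z~173
for n,l in(("scene",[C(149,45,275,185),C(240,70,275,185)]),("side",[C(112,37,240,260),C(270,37,240,260)])):
    a,b=[onz(n,p,173) for p in l];print(n,a,b,np.degrees(np.arctan2(*(b-a)[[1,0]])))
# stand top corners
for n,l in(("scene",[C(108,202,275,185),C(168,150,275,185),C(262,185,275,185),C(205,235,275,185)]),("side",[C(123,143,240,260),C(275,150,240,260),C(270,270,240,260),C(107,258,240,260)])):
    P=np.array([onz(n,p,45) for p in l]);print(n,P.round(0),P.mean(0))
E
```

```text
bar [530.42403225 189.01755452 174.10981651]
mouth [ 517.38388929 -162.88267881  119.40790907] [ 519.67490859 -162.38513355  120.        ] [ 516.78756223 -163.77668801  120.        ]
scene [502.3011637  167.24591063 173.        ] [560.9031131  211.65861284 173.        ] 37.157423138477654
side [564.76087194 209.31425256 173.        ] [495.75537584 164.09684612 173.        ] -146.76427541438144
scene [[515. 128.  45.]
 [475. 204.  45.]
 [549. 250.  45.]
 [584. 178.  45.]] [530.72999526 190.14075034  45.        ]
side [[593. 170.  45.]
 [513. 124.  45.]
 [468. 204.  45.]
 [548. 246.  45.]] [530.36074331 186.23450204  45.        ]
```

```bash
python3 -m crank '[[[-0.9,-0.04,-0.25,0,0,0,85],[-0.9,-0.04,-0.25,0,0,0,85],[-0.9,-0.04,-0.25,0,0,0,85],[-0.9,-0.04,-0.25,0,0,0,85],[-0.9,-0.04,-0.25,0,0,0,85],[-0.5,-0.04,-0.25,0,0,0,85],[0,0,0,0,0,0,85],[0,0,0,0,0,0,85]]]' 40
python3 - <<'E'
from h import *
s=sense();im=capture("wrist");cv2.imwrite("pics/w1.png",im);print(s["eef_pos"],proj("wrist",[517.4,-163,120],s),s["joints"])
import pickle;pickle.dump(s,open("s1.pkl","wb"))
E
```

```text
time_s: 0.95
eef_pos: [519.0, -124.4, 268.5]
ee_rot: [-0.0, 0.707, 0.707, 0.0]
force: [0.3, 0.4, 0.3]
grip_width: 0.993
grip_force: 0.0
[ 518.96072938 -124.43744585  268.53536323] [310.99346763 272.8519513 ] [-4.55186117e-01  3.08298219e-01  1.40658168e+00  3.29719862e-04
  1.42723705e+00 -4.55225931e-01]
```

View pics/w1.png

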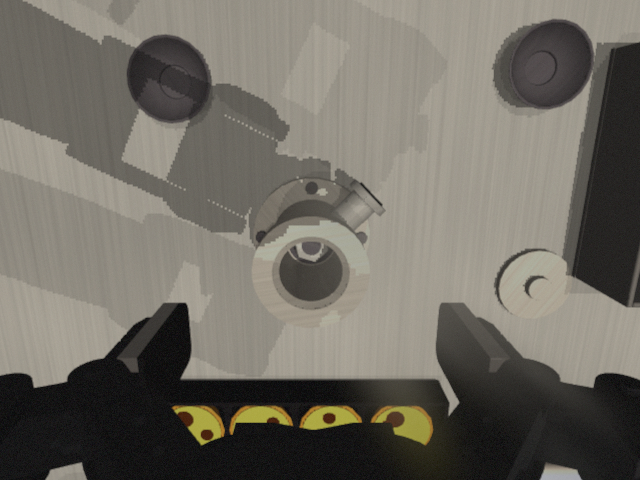

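The wrist view shows the bore mouth centred at about (311,273), which agrees with the triangulated (517.4,-163). The nut's edge is visible at (312,252). I'll put the camera straight above the bore to read the angle of the flats.

```bash
python3 -m crank '[[[-0.9,0,0,0,0,0,85],[-0.9,0,0,0,0,0,85],[-0.9,0,0,0,0,0,85],[-0.9,0,0,0,0,0,85],[-0.6,0,0,0,0,0,85],[0,0,0,0,0,0,85],[0,0,0,0,0,0,85],[0,0,0,0,0,0,85]]]' 40
python3 - <<'E'
from h import *
s=sense();im=capture("wrist");cv2.imwrite("pics/w2.png",im)
import pickle;pickle.dump(s,open("s2.pkl","wb"))
p=proj("wrist",[517.4,-163,120],s);n=proj("wrist",[517.4,-163,44],s);print(s["eef_pos"],p,n,s["joints"])
x,y=n.astype(int);c=im[max(0,y-50):y+50,x-66:x+67];c=cv2.convertScaleAbs(c,alpha=1.6);print(x-66,max(0,y-50),c.shape)
cv2.imwrite("pics/w2c.png",cv2.resize(c,None,fx=6,fy=6,interpolation=cv2.INTER_CUBIC))
E
```

```text
time_s: 1.8
eef_pos: [519.2, -228.9, 268.9]
ee_rot: [-0.0, 0.707, 0.708, 0.0]
force: [0.3, 0.1, -0.2]
grip_width: 0.996
grip_force: 0.0
[ 519.17172384 -228.8912234   268.87321279] [310.34729253 126.70423324] [310.8779652  126.38428948] [-6.21779195e-01  3.85066459e-01  1.29953501e+00  2.19257564e-04
  1.45710622e+00 -6.22930867e-01]
244 76 (100, 133, 3)
```

View pics/w2c.png

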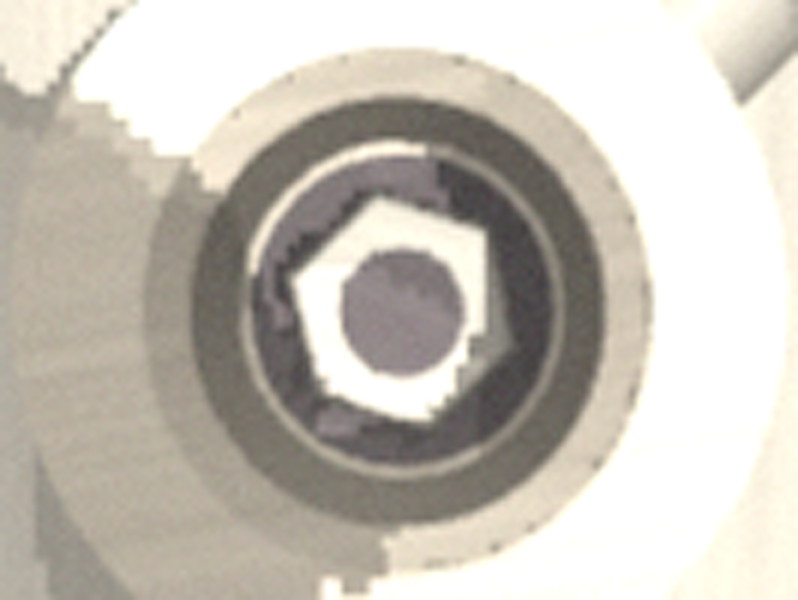

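The nut's corners show at crop pixels (374,195), (488,233), (510,340), (430,422), (320,392) and (292,278). The bore circle is centred at (399,309).

Run:
```python
from h import *
import pickle;s=pickle.load(open("s2.pkl","rb"))
g=lambda x,y:((x+.5)/6-.5+244,(y+.5)/6-.5+76)
print("mouth",onz("wrist",g(398.5,309),120,s),onz("wrist",g(398.5,311),115,s))
P=np.array([onz("wrist",g(*p),44,s)[:2] for p in[(374,195),(488,233),(510,340),(430,422),(320,392),(292,278)]])
c=(P[:3]+P[3:]).mean(0)/2;print("c",c);v=P-c
a=np.arctan2(v[:,1],v[:,0]);print(np.degrees(a)%60,np.hypot(*v.T),np.degrees(np.angle(np.exp(6j*a).mean()))/6)
```

```text
mouth [ 517.16511622 -163.24710871  120.        ] [ 517.1309031  -163.48975357  115.        ]
c [ 517.19488324 -163.80625423]
[44.15018249 41.17847533 45.27137516 44.35575266 43.60838616 44.03316837] [16.16817229 16.05516646 15.84949158 15.93700592 16.30342941 16.23313484] -16.22960275983664
```

```bash
python3 -m crank '[[[1,0,0,0,0,0,85],[1,0,0,0,0,0,85],[1,0,0,0,0,0,85],[1,0,0,0,0,0,85],[1,0,0,0,0,0,85],[1,0,0,0,0,0,85],[1,0,0,0,0,0,85],[1,0,0,0,0,0,85]]]'; python3 -m crank '[[[1,0.05,0,0,0,0,85],[1,0.05,0,0,0,0,85],[1,0.05,0,0,0,0,85],[1,0.05,0,0,0,0,85],[0,0.05,0,0,0,0,85],[0,0.05,0,0,0,0,85],[0,0,0,0,0,0,85],[0,0,0,0,0,0,85]]]';  python3 - <<'E'
from h import *
s=sense();im=capture("wrist");cv2.imwrite("pics/w3.png",im)
import pickle;pickle.dump(s,open("s3.pkl","wb"));print(s["joints"],proj("wrist",[530,189,183],s),proj("wrist",[530,189,45],s))
E
```

```text
time_s: 2.65
eef_pos: [518.7, -28.3, 269.0]
ee_rot: [0.0, 0.707, 0.707, 0.0]
force: [0.4, 0.5, 0.4]
grip_width: 0.997
grip_force: 0.0
time_s: 3.45
eef_pos: [526.5, 69.3, 268.8]
ee_rot: [0.0, 0.707, 0.707, -0.0]
force: [-0.1, -0.1, -0.3]
grip_width: 0.996
grip_force: 0.0
[-8.98560664e-02  3.01999386e-01  1.41435061e+00 -8.81857127e-05
  1.42528827e+00 -8.89235560e-02] [319.56515003  14.32433814] [316.96163093  57.85817208]
```

View pics/w3.png

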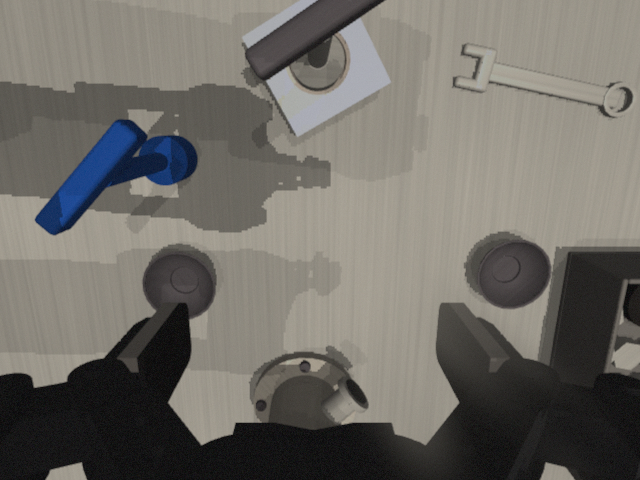

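The wrist view shows the key's bar from (258,65) up out of the frame, the stand hole at (320,58), and the blue look-alike at (100,170). I move 50 mm on to centre the bar and measure it by mask.

```bash
python3 -m crank '[[[1,0,0,0,0,0,85],[1,0,0,0,0,0,85],[0,0,0,0,0,0,85],[0,0,0,0,0,0,85],[0,0,0,0,0,0,85],[0,0,0,0,0,0,85],[0,0,0,0,0,0,85],[0,0,0,0,0,0,85]]]';  python3 - <<'E'
from h import *
s=sense();im=capture("wrist");cv2.imwrite("pics/w4.png",im)
import pickle;pickle.dump(s,open("s4.pkl","wb"));p=proj("wrist",[530,189,183],s);print(p)
hsv=cv2.cvtColor(im,cv2.COLOR_BGR2HSV)
def blob(m,p,show):
    n,l,st,ce=cv2.connectedComponentsWithStats(m);
    k=l[int(p[1]),int(p[0])];print(show,st[k],ce[k])
    c,_=cv2.findContours((l==k).astype(np.uint8),0,2);return max(c,key=cv2.contourArea)
m=cv2.morphologyEx((hsv[...,2]<95).astype(np.uint8),cv2.MORPH_OPEN,np.ones((9,9)))
c=blob(m,p,"bar");r=cv2.minAreaRect(c);b=cv2.boxPoints(r);print(r)
P=np.array([onz("wrist",q,183,s) for q in b]);print(P.round(1),P.mean(0));
e=P[1]-P[0],P[2]-P[1];e=max(e,key=np.linalg.norm);print(np.linalg.norm(e),np.degrees(np.arctan2(e[1],e[0])))
o=im.copy();cv2.drawContours(o,[b.astype(int)],-1,(0,0,255),1);x,y=p.astype(int);o=o[max(0,y-110):y+110,x-140:x+140]
cv2.imwrite("pics/w4c.png",cv2.resize(o,None,fx=2.7,fy=2.7));print(x-140,max(0,y-110))
E
```

```text
time_s: 4.3
eef_pos: [526.5, 119.6, 268.8]
ee_rot: [-0.0, 0.707, 0.707, -0.0]
force: [0.6, 0.2, 1.0]
grip_width: 0.994
grip_force: 0.0
[319.3461658  120.24386873]
bar [ 249   70  142  125 5797] [313.9084009  126.76160083]
((313.3180236816406, 124.70664978027344), (53.841609954833984, 175.764404296875), 49.714752197265625)
[[481.2 167.9 183. ]
 [551.9 224.3 183. ]
 [570.4 204.7 183. ]
 [499.3 145.5 183. ]] [525.70534646 185.60124339 183.        ]
90.37986946444035 38.572585307918885
179 10
```

View pics/w4c.png

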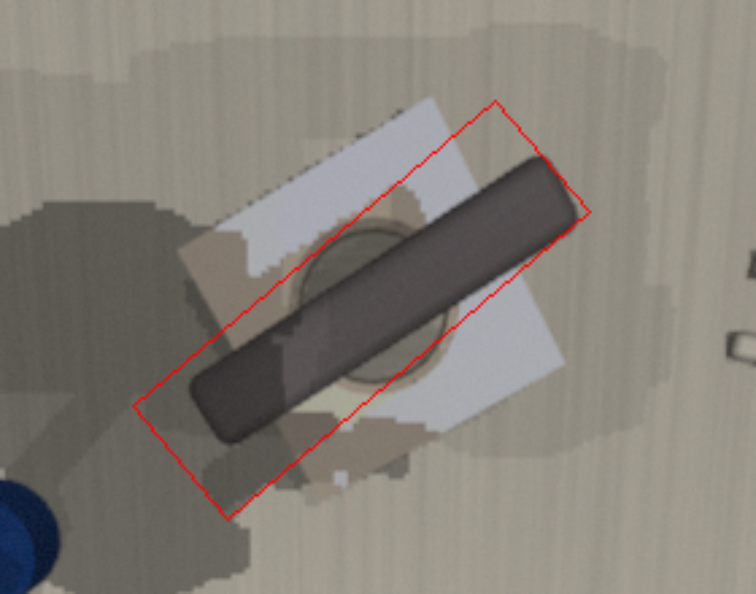

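The mask took in some shadow, so I read the bar from the crop instead. Its ends are at (208,412) and (564,190), with long edges (195,378)-(538,157) and (240,440)-(578,228). The stand corners are at (433,97), (565,362), (310,503) and (178,250), and the hole centre is at about (376,306).

Run:
```python
from h import *
import pickle;s=pickle.load(open("s4.pkl","rb"))
g=lambda x,y,z:onz("wrist",((x+.5)/2.7-.5+179,(y+.5)/2.7-.5+10),z,s)
an=lambda a,b:np.degrees(np.arctan2(*(b-a)[[1,0]]))
a,b=g(208,412,180),g(564,190,180);print("bar",a,b,(a+b)/2,np.linalg.norm(b-a),an(a,b))
a,b,c,d=[g(x,y,181) for x,y in[(195,378),(538,157),(240,440),(578,228)]];print(an(a,b),an(c,d),(a+b+c+d)/4)
P=np.array([g(*p,45) for p in[(433,97),(565,362),(310,503),(178,250)]]);print("stand",P.round(1),P.mean(0),[np.linalg.norm(P[i]-P[i-1]).round(1) for i in range(4)],"hole",g(376,306,45))
```

```text
bar [495.27837126 166.96628225 180.        ] [565.50581536 209.08960627 180.        ] [530.39209331 188.02794426 180.        ] 81.89180869443739 30.95587176889026
31.525619910043787 31.378656002741483 [530.81099256 188.04668567 181.        ]
stand [[547.9 248.5  45. ]
 [591.  171.   45. ]
 [509.3 125.9  45. ]
 [469.5 205.   45. ]] [529.40266299 187.60802872  45.        ] [np.float64(89.6), np.float64(88.7), np.float64(93.3), np.float64(88.5)] hole [530.86982259 188.22007927  45.        ]
```

```bash
python3 -m crank '[[[0.92,0.055,0,0,0,0,60],[0.91,0.055,0,0,0,0,60],[0.91,0.055,0,0,0,0,60],[0,0,0,0,0,1,60],[0,0,0,0,0,1,60],[0,0,0,0,0,1,60],[0,0,0,0,0,1,60],[0,0,0,0,0,1,60]]]'; python3 -m crank '[[[0,0,0,0,0,1,60],[0,0,0,0,0,1,60],[0,0,0,0,0,0.33,60],[0,0,0.6,0,0,0,60],[0,0,0.6,0,0,0,60],[0,0,0,0,0,0,60],[0,0,0,0,0,0,60],[0,0,0,0,0,0,60]]]'
python3 - <<'E'
from h import *
s=sense();q=s["ee_rot"];M=R.from_quat([q[1],q[2],q[3],q[0]]).as_matrix()
print("tool x yaw",np.degrees(np.arctan2(M[1,0],M[0,0])),"err in tool axes",M.T@(np.array([530.6,188,154])-s["eef_pos"]),s["joints"])
print("bottle",onz("scene",(418,258),0),onz("scene",(426,200),170))
E
```

```text
time_s: 5.15
eef_pos: [530.7, 188.4, 268.8]
ee_rot: [0.0, 0.908, 0.42, -0.0]
force: [0.1, -1.0, 0.6]
grip_width: 0.701
grip_force: 0.0
time_s: 5.95
eef_pos: [531.0, 188.5, 239.7]
ee_rot: [0.0, 0.963, 0.27, 0.001]
force: [-0.8, 0.4, -0.8]
grip_width: 0.7
grip_force: 0.0
tool x yaw 31.359930869948816 err in tool axes [-0.69786188  0.20672612 85.7248151 ] [1.33258317e-01 3.91647523e-01 1.36542293e+00 1.63874829e-05
 1.38306828e+00 1.15671793e+00]
bottle [601.7258907  386.38018125   0.        ] [596.69650784 379.78941839 170.        ]
```

```bash
python3 -m crank '[[[-0.02,0,0.9,0,0,0,60],[0,0,0.9,0,0,0,60],[0,0,0.9,0,0,0,60],[0,0,0.73,0,0,0,60],[0,0,0,0,0,0,60],[0,0,0,0,0,0,0],[0,0,0,0,0,0,0],[0,0,0,0,0,0,0]]]' 60;  python3 -m crank '[[[0,0,0,0,0,0,0],[0,0,0,0,0,0,0],[0,0,0,0,0,0,0],[0,0,0,0,0,0,0],[0,0,0,0,0,0,0],[0,0,-0.1,0,0,0,0],[0,0,-0.1,0,0,0,0],[0,0,0,0,0,0,0]]]' 60; python3 -c "
from h import *
s=sense();print(s['force'],s['wrist_torque'],s['grip_width']*85.4,s['grip_force'])"
```

```text
time_s: 6.75
eef_pos: [530.7, 188.3, 154.2]
ee_rot: [0.0, 0.963, 0.27, 0.001]
force: [-0.4, -0.6, 0.1]
grip_width: 0.191
grip_force: 0.0
time_s: 7.55
eef_pos: [530.2, 188.2, 158.1]
ee_rot: [-0.0, 0.963, 0.27, -0.0]
force: [0.7, -0.1, -3.6]
grip_width: 0.176
grip_force: 58.5
[ 0.70616487 -0.06875938 -3.55203772] [-0.01029932 -0.0596587  -0.03731265] 15.044147708191462 58.47994412994012
```

```bash
python3 -m crank '[[[0,0,-0.5,0,0,0,0],[0,0,-0.9,0,0,0,0],[0,0,-0.95,0,0,0,0],[0,0,-0.95,0,0,0,0],[0,0,-0.9,0,0,0,0],[0,0,-0.9,0,0,0,0],[-0.3,0.45,0,0,0,0,0],[-0.5,0.8,0,0,0,0,0]]]' 60;  python3 -m crank '[[[-0.65,0.98,0,0,0,0,0],[-0.65,0.98,0,0,0,0,0],[-0.65,0.98,0,0,0,0,0],[-0.65,0.98,0,0,0,0,0],[-0.65,0.98,0,0,0,0,0],[-0.65,0.98,0,0,0,0,0],[-0.65,0.98,0,0,0,0,0],[-0.65,0.98,0,0,0,0,0]]]' 60; python3 -m crank '[[[-0.65,0.98,0,0,0,0,0],[-0.65,0.98,0,0,0,0,0],[-0.4,0.6,0,0,0,0,0],[-0.07,0.1,0,0,0,0,0],[0,0,0,0,0,-0.8,0],[0,0,0,0,0,-0.79,0],[0,0,0,0,0,0,0],[0,0,0,0,0,0,0]]]' 60
cat > e.py <<'E'
from h import *
import sys
s=sense();q=s["ee_rot"];M=R.from_quat([q[1],q[2],q[3],q[0]]).as_matrix()
t=np.array([float(v) for v in sys.argv[1:4]])
print("yaw",np.degrees(np.arctan2(M[1,0],M[0,0])).round(2),"tilt",M[:2,2].round(4),"err tool units",(M.T@(t-s["eef_pos"])/25).round(3),"F",np.round(s["force"],2),"T",np.round(s["wrist_torque"],3),"j",np.round(s["joints"],2),"pos",np.round(s["eef_pos"],2))
E
python3 e.py 517.2 -163.5 245; python3 -c "
from h import *
print(capture('side').shape);cv2.imwrite('pics/s5.png',capture('side'));cv2.imwrite('pics/c5.png',capture('scene'))"
```

```text
time_s: 8.35
eef_pos: [529.1, 150.8, 285.3]
ee_rot: [0.0, 0.963, 0.271, 0.0]
force: [0.6, 0.2, -3.3]
grip_width: 0.172
grip_force: 58.7
time_s: 9.15
eef_pos: [519.4, -85.7, 284.6]
ee_rot: [-0.0, 0.963, 0.27, -0.001]
force: [-0.1, 0.7, -2.8]
grip_width: 0.175
grip_force: 58.7
time_s: 9.95
eef_pos: [516.9, -163.4, 285.2]
ee_rot: [-0.0, 0.927, 0.374, -0.0]
force: [-0.7, 0.4, -3.5]
grip_width: 0.177
grip_force: 58.8
yaw 43.93 tilt [-0.0006  0.0004] err tool units [0.005 0.012 1.608] F [-0.71  0.43 -3.46] T [-0.034  0.002  0.007] j [-0.52  0.32  1.35  0.    1.47  0.28] pos [ 516.93 -163.39  285.2 ]
(480, 640, 3)
```

```bash
python3 -m crank '[[[0,0,0.5,0,0,0,0],[0,0,0.4,0,0,0,0],[0,0,0.15,0,0,0,0],[0,0,0.15,0,0,0,0],[0,0,0.15,0,0,0,0],[0,0,0.15,0,0,0,0],[0,0,0,0,0,0,0],[0,0,0,0,0,0,0]]]' 60; python3 e.py 517.2 -163.5 185
```

```text
time_s: 10.9
eef_pos: [517.3, -163.7, 248.2]
ee_rot: [0.0, 0.927, 0.375, 0.0]
force: [1.2, -0.1, -2.9]
grip_width: 0.176
grip_force: 58.7
yaw 44.08 tilt [ 0.0002 -0.0001] err tool units [ 0.005 -0.009  2.527] F [ 1.18 -0.11 -2.9 ] T [ 0.062 -0.043  0.058] j [-0.52  0.34  1.42 -0.    1.39  0.28] pos [ 517.26 -163.74  248.18]
```

```bash
python3 -m crank '[[[0,0,0.4,0,0,0,0],[0,0,0.5,0,0,0,0],[0,0,0.5,0,0,0,0],[0,0,0.5,0,0,0,0],[0,0,0.4,0,0,0,0],[0,0,0.18,0,0,0,0],[0,0,0,0,0,0,0],[0,0,0,0,0,0,0]]]' 60; python3 e.py 517.2 -163.5 171.2;python3 -m crank '[[[0,0,0.08,0,0,0,0],[0,0,0.08,0,0,0,0],[0,0,0.04,0,0,0,0],[0,0,0,0,0,0,0],[0,0,0.04,0,0,0,0],[0,0,0,0,0,0,0],[0,0,0,0,0,0,0],[0,0,0,0,0,0,0]]]' 60; python3 e.py 517.2 -163.5 171.2
```

```text
time_s: 11.7
eef_pos: [517.4, -163.8, 186.4]
ee_rot: [0.0, 0.927, 0.375, 0.0]
force: [-0.1, -1.5, -2.6]
grip_width: 0.18
grip_force: 58.7
yaw 44.08 tilt [ 0.0007 -0.0004] err tool units [ 0.003 -0.016  0.609] F [-0.1  -1.54 -2.56] T [ 0.028 -0.038 -0.049] j [-0.52  0.39  1.51 -0.    1.24  0.28] pos [ 517.42 -163.82  186.42]
time_s: 12.5
eef_pos: [517.2, -163.7, 180.1]
ee_rot: [0.0, 0.927, 0.375, 0.0]
force: [0.8, 0.1, -2.7]
grip_width: 0.178
grip_force: 58.8
yaw 44.08 tilt [0. 0.] err tool units [ 0.005 -0.006  0.355] F [ 0.84  0.11 -2.68] T [-0.028  0.049  0.04 ] j [-0.52  0.4   1.52  0.    1.23  0.28] pos [ 517.2  -163.7   180.08]
```

```bash
python3 -m crank '[[[0,0,0.04,0,0,0,0],[0,0,0.04,0,0,0,0],[0,0,0.04,0,0,0,0],[0,0,0,0,0,0,0],[0,0,0,0,0,0,0],[0,0,0,0,0,0,0],[0,0,0,0,0,0,0],[0,0,0,0,0,0,0]]]' 60; python3 e.py 517.2 -163.5 171.2
```

```text
time_s: 13.3
eef_pos: [517.2, -163.7, 177.1]
ee_rot: [0.0, 0.927, 0.375, 0.0]
force: [0.2, -0.0, -2.6]
grip_width: 0.178
grip_force: 58.8
yaw 44.08 tilt [ 0.0001 -0.    ] err tool units [ 0.005 -0.006  0.235] F [ 0.23 -0.02 -2.55] T [ 0.023 -0.053 -0.008] j [-0.52  0.4   1.52 -0.    1.22  0.28] pos [ 517.22 -163.7   177.09]
```

Foot at about 38 mm with no resistance, so the socket is sliding over the nut. I go on gently.

```bash
python3 -m crank '[[[0,0,0.04,0,0,0,0],[0,0,0.04,0,0,0,0],[0,0,0.04,0,0,0,0],[0,0,0.04,0,0,0,0],[0,0,0,0,0,0,0],[0,0,0,0,0,0,0],[0,0,0,0,0,0,0],[0,0,0,0,0,0,0]]]' 60; python3 e.py 517.2 -163.5 171.2;  python3 -m crank '[[[0,0,0.04,0,0,0,0],[0,0,0.02,0,0,0,0],[0,0,0,0,0,0,0],[0,0,0,0,0,0,0],[0,0,0,0,0,0,0],[0,0,0,0,0,0,0],[0,0,0,0,0,0,0],[0,0,0,0,0,0,0]]]' 60; python3 e.py 517.2 -163.5 171.2
```

```text
time_s: 14.1
eef_pos: [517.2, -163.7, 173.1]
ee_rot: [0.0, 0.927, 0.375, 0.0]
force: [-0.4, 0.6, -3.4]
grip_width: 0.176
grip_force: 58.8
yaw 44.08 tilt [ 0. -0.] err tool units [ 0.006 -0.006  0.076] F [-0.44  0.6  -3.42] T [-0.002 -0.039  0.007] j [-0.52  0.4   1.53 -0.    1.21  0.28] pos [ 517.21 -163.71  173.09]
time_s: 14.9
eef_pos: [517.2, -163.7, 171.5]
ee_rot: [0.0, 0.927, 0.375, -0.0]
force: [0.7, -0.3, -3.7]
grip_width: 0.174
grip_force: 58.8
yaw 44.08 tilt [-0. -0.] err tool units [ 0.006 -0.006  0.014] F [ 0.72 -0.29 -3.69] T [ 0.019 -0.001 -0.085] j [-0.52  0.4   1.53 -0.    1.21  0.28] pos [ 517.19 -163.72  171.54]
```

```bash
python3 -m crank '[[[0,0,0.02,0,0,0,0],[0,0,0.02,0,0,0,0],[0,0,0,0,0,0,0],[0,0,0,0,0,0,0],[0,0,0,0,0,0,0],[0,0,0,0,0,0,0],[0,0,0,0,0,0,0],[0,0,0,0,0,0,0]]]' 60; python3 e.py 517.2 -163.5 171.2
```

```text
time_s: 15.7
eef_pos: [517.3, -163.7, 170.7]
ee_rot: [0.0, 0.927, 0.375, 0.0]
force: [0.1, 0.6, 2.0]
grip_width: 0.175
grip_force: 59.7
yaw 44.08 tilt [ 0.0004 -0.0002] err tool units [ 0.004 -0.01  -0.021] F [0.09 0.56 1.99] T [-0.008  0.045 -0.014] j [-0.52  0.4   1.53  0.    1.2   0.28] pos [ 517.31 -163.74  170.67]
```

```bash
python3 -m crank '[[[0,0,0,0,0,0.4,0],[0,0,0,0,0,0.4,0],[0,0,0,0,0,0.4,0],[0,0,0,0,0,0.4,0],[0,0,0,0,0,0.4,0],[0,0,0,0,0,0.3,0],[0,0,0,0,0,0,0],[0,0,0,0,0,0,0]]]' 60; python3 e.py 517.2 -163.5 171.2
```

```text
time_s: 16.5
eef_pos: [517.4, -163.7, 170.7]
ee_rot: [0.0, 0.975, 0.223, 0.0]
force: [1.6, 0.5, 3.2]
grip_width: 0.177
grip_force: 59.7
yaw 25.74 tilt [ 0.0006 -0.0002] err tool units [-0.003 -0.012 -0.021] F [1.56 0.45 3.17] T [ 0.076 -0.23   0.071] j [-0.52  0.4   1.53  0.    1.2   0.6 ] pos [ 517.4  -163.73  170.67]
```

```bash
python3 -m crank '[[[0,0,0,0,0,0.15,0],[0,0,0,0,0,0.15,0],[0,0,0,0,0,0,0],[0,0,0,0,0,0,0],[0,0,0,0,0,0,0],[0,0,0,0,0,0,0],[0,0,0,0,0,0,0],[0,0,0,0,0,0,0]]]' 60; python3 e.py 517.2 -163.5 171.2
```

```text
time_s: 17.3
eef_pos: [517.2, -163.7, 170.6]
ee_rot: [0.0, 0.979, 0.202, 0.0]
force: [2.2, 0.5, 3.4]
grip_width: 0.178
grip_force: 59.7
yaw 23.28 tilt [ 0.0001 -0.    ] err tool units [ 0.002 -0.008 -0.026] F [2.15 0.54 3.35] T [ 0.098 -0.364  0.094] j [-0.52  0.4   1.53  0.    1.2   0.64] pos [ 517.23 -163.7   170.55]
```

```bash
cat > t.py <<'E'
from h import *
import sys
s=sense();q=s["ee_rot"];M=R.from_quat([q[1],q[2],q[3],q[0]]).as_matrix()
print(np.degrees(np.arctan2(M[1,0],M[0,0])).round(2),np.round(s["force"],2),np.round(s["wrist_torque"],3),s["eef_pos"][2])
sys.exit(int(abs(s["wrist_torque"][2])>0.3 or s["force"][2]>7))
E
python3 -m crank '[[[0,0,0,0,0,0.15,0],[0,0,0,0,0,0.15,0],[0,0,0,0,0,0,0],[0,0,0,0,0,0,0],[0,0,0,0,0,0,0],[0,0,0,0,0,0,0],[0,0,0,0,0,0,0],[0,0,0,0,0,0,0]]]' 60 >/dev/null && python3 t.py && python3 -m crank '[[[0,0,0,0,0,0.15,0],[0,0,0,0,0,0.15,0],[0,0,0,0,0,0,0],[0,0,0,0,0,0,0],[0,0,0,0,0,0,0],[0,0,0,0,0,0,0],[0,0,0,0,0,0,0],[0,0,0,0,0,0,0]]]' 60 >/dev/null && python3 t.py && python3 -m crank '[[[0,0,0,0,0,0.15,0],[0,0,0,0,0,0.15,0],[0,0,0,0,0,0,0],[0,0,0,0,0,0,0],[0,0,0,0,0,0,0],[0,0,0,0,0,0,0],[0,0,0,0,0,0,0],[0,0,0,0,0,0,0]]]' 60 >/dev/null && python3 t.py
```

```text
20.88 [1.52 0.33 3.06] [-0.044 -0.457 -0.005] 170.5516317797763
18.48 [ 1.31 -0.48  3.02] [-0.086 -0.435 -0.01 ] 170.5508387163896
16.08 [ 1.42 -0.15  3.45] [-0.085 -0.475  0.059] 170.55445443680074
```

```bash
python3 -m crank '[[[0,0,0,0,0,0.15,0],[0,0,0,0,0,0.15,0],[0,0,0,0,0,0,0],[0,0,0,0,0,0,0],[0,0,0,0,0,0,0],[0,0,0,0,0,0,0],[0,0,0,0,0,0,0],[0,0,0,0,0,0,0]]]' 60 >/dev/null && python3 t.py && python3 -m crank '[[[0,0,0,0,0,0.15,0],[0,0,0,0,0,0.15,0],[0,0,0,0,0,0,0],[0,0,0,0,0,0,0],[0,0,0,0,0,0,0],[0,0,0,0,0,0,0],[0,0,0,0,0,0,0],[0,0,0,0,0,0,0]]]' 60 >/dev/null && python3 t.py && python3 -m crank '[[[0,0,0,0,0,0.15,0],[0,0,0,0,0,0.15,0],[0,0,0,0,0,0,0],[0,0,0,0,0,0,0],[0,0,0,0,0,0,0],[0,0,0,0,0,0,0],[0,0,0,0,0,0,0],[0,0,0,0,0,0,0]]]' 60 >/dev/null && python3 t.py
```

```text
13.68 [ 2.28 -1.74  3.03] [-0.111 -0.462  0.048] 170.54585234769613
11.28 [ 2.27 -0.02  3.65] [-0.203 -0.491  0.066] 170.53256295516726
8.88 [ 2.   -0.6   3.49] [-0.206 -0.51   0.08 ] 170.5263660341368
```

```bash
python3 -m crank '[[[0,0,0,0,0,0.15,0],[0,0,0,0,0,0.15,0],[0,0,0,0,0,0,0],[0,0,0,0,0,0,0],[0,0,0,0,0,0,0],[0,0,0,0,0,0,0],[0,0,0,0,0,0,0],[0,0,0,0,0,0,0]]]' 60 >/dev/null && python3 t.py && python3 -m crank '[[[0,0,0,0,0,0.15,0],[0,0,0,0,0,0.15,0],[0,0,0,0,0,0,0],[0,0,0,0,0,0,0],[0,0,0,0,0,0,0],[0,0,0,0,0,0,0],[0,0,0,0,0,0,0],[0,0,0,0,0,0,0]]]' 60 >/dev/null && python3 t.py && python3 -m crank '[[[0,0,0,0,0,0.15,0],[0,0,0,0,0,0.15,0],[0,0,0,0,0,0,0],[0,0,0,0,0,0,0],[0,0,0,0,0,0,0],[0,0,0,0,0,0,0],[0,0,0,0,0,0,0],[0,0,0,0,0,0,0]]]' 60 >/dev/null && python3 t.py
```

```text
6.48 [ 1.7  -0.48  4.06] [-0.237 -0.472  0.035] 170.53786705604637
4.08 [ 1.71 -0.48  3.37] [-0.266 -0.454  0.033] 170.54927949899158
1.67 [ 2.02 -0.86  2.96] [-0.341 -0.529  0.091] 170.530216237402
```

```bash
python3 -m crank '[[[0,0,0,0,0,0.15,0],[0,0,0,0,0,0.15,0],[0,0,0,0,0,0,0],[0,0,0,0,0,0,0],[0,0,0,0,0,0,0],[0,0,0,0,0,0,0],[0,0,0,0,0,0,0],[0,0,0,0,0,0,0]]]' 60 >/dev/null && python3 t.py && python3 -m crank '[[[0,0,0,0,0,0.15,0],[0,0,0,0,0,0.15,0],[0,0,0,0,0,0,0],[0,0,0,0,0,0,0],[0,0,0,0,0,0,0],[0,0,0,0,0,0,0],[0,0,0,0,0,0,0],[0,0,0,0,0,0,0]]]' 60 >/dev/null && python3 t.py && python3 -m crank '[[[0,0,0,0,0,0.15,0],[0,0,0,0,0,0.15,0],[0,0,0,0,0,0,0],[0,0,0,0,0,0,0],[0,0,0,0,0,0,0],[0,0,0,0,0,0,0],[0,0,0,0,0,0,0],[0,0,0,0,0,0,0]]]' 60 >/dev/null && python3 t.py
```

```text
-0.72 [ 0.36 -1.45  3.8 ] [-0.298 -0.405  0.424] 170.54030879188818
```

```bash
python3 -m crank '[[[0,0,0,0,0,0.04,0],[0,0,0,0,0,0,0],[0,0,0,0,0,0,0],[0,0,0,0,0,0,0],[0,0,0,0,0,0,0],[0,0,0,0,0,0,0],[0,0,0,0,0,0,0],[0,0,0,0,0,0,0]]]' 60 >/dev/null; python3 t.py
```

```text
-1.04 [ 0.65 -1.57  1.93] [-0.247 -0.441  0.505] 170.5188686819443
```

```bash
python3 -m crank '[[[0,0,0,0,0,-0.15,0],[0,0,0,0,0,-0.1,0],[0,0,-0.1,0,0,0,0],[0,0,-0.2,0,0,0,0],[0,0,-0.4,0,0,0,0],[0,0,-0.4,0,0,0,0],[0,0,-0.4,0,0,0,0],[0,0,-0.4,0,0,0,0]]]' 60 >/dev/null; python3 t.py; python3 -m crank '[[[0,0,-0.6,0,0,0,0],[0,0,-0.7,0,0,0,0],[0,0,-0.7,0,0,0,0],[0,0,-0.7,0,0,0,0],[0,0,0,0,0,-1,0],[0,0,0,0,0,-1,0],[0,0,0,0,0,-1,0],[0,0,0,0,0,-0.8,0]]]' 60 >/dev/null; python3 e.py 530.6 188.2 285
```

```text
0.96 [-0.15 -0.06 -2.51] [0.001 0.064 0.071] 219.26746302554935
yaw 31.67 tilt [0.     0.0001] err tool units [  7.849 -11.689   0.051] F [-1.63  0.18 -1.38] T [0.029 0.011 0.032] j [-0.52  0.32  1.35  0.    1.48  0.5 ] pos [ 517.02 -163.55  286.25]
```

```bash
python3 -m crank '[[[0.3,-0.45,0,0,0,0,0],[0.6,-0.9,0,0,0,0,0],[0.65,-0.97,0,0,0,0,0],[0.65,-0.97,0,0,0,0,0],[0.65,-0.97,0,0,0,0,0],[0.65,-0.97,0,0,0,0,0],[0.65,-0.97,0,0,0,0,0],[0.65,-0.97,0,0,0,0,0]]]' 60 >/dev/null; python3 -m crank '[[[0.65,-0.97,0,0,0,0,0],[0.65,-0.97,0,0,0,0,0],[0.65,-0.97,0,0,0,0,0],[0.65,-0.97,0,0,0,0,0],[0.45,-0.65,0,0,0,0,0],[0,0,0,0,0,0,0],[0,0,0,0,0,0,0],[0,0,0,0,0,0,0]]]' 60 >/dev/null; python3 e.py 530.6 188.2 190
```

```text
yaw 31.26 tilt [-0.     -0.0002] err tool units [-0.051 -0.051  3.83 ] F [ 0.27 -0.44 -2.61] T [-0.008 -0.05   0.035] j [ 0.13  0.37  1.28 -0.    1.49  1.16] pos [532.36 187.8  285.75]
```

```bash
python3 -m crank '[[[-0.05,-0.05,0.5,0,0,0,0],[0,0,0.8,0,0,0,0],[0,0,0.8,0,0,0,0],[0,0,0.8,0,0,0,0],[0,0,0.6,0,0,0,0],[0,0,0.3,0,0,0,0],[0,0,0,0,0,0,0],[0,0,0,0,0,0,0]]]' 60 >/dev/null; python3 e.py 530.6 188.2 154.2;python3 - <<'E'
from h import *
a=capture("scene")[150:300,250:430];b=capture("side")[230:380,220:400]
cv2.imwrite("pics/p6.png",cv2.resize(np.hstack([a,b]),(796,332),interpolation=cv2.INTER_CUBIC))
E
```

```text
yaw 31.32 tilt [0.0013 0.0002] err tool units [-0.027 -0.006  1.488] F [ 0.23 -0.64 -2.86] T [-0.056 -0.028  0.029] j [0.13 0.43 1.44 0.   1.27 1.16] pos [531.22 188.41 191.4 ]
```

View pics/p6.png

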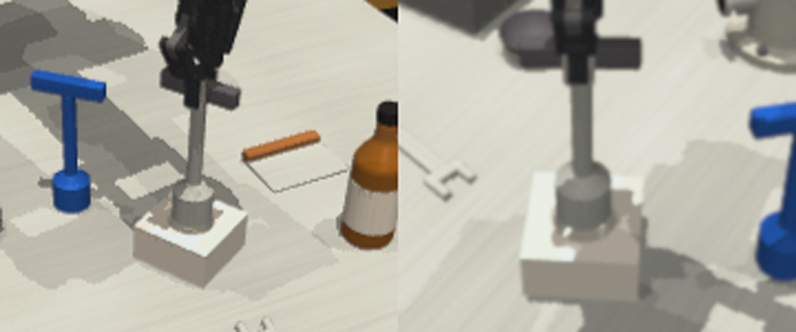

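The socket sits centred just above the stand's hole in both crops, at (192,205) in the scene half and (583,200) in the side half. Now I lower it in.

```bash
python3 -m crank '[[[-0.02,0,0.2,0,0,0,0],[0,0,0.2,0,0,0,0],[0,0,0.2,0,0,0,0],[0,0,0,0,0,0,0],[0,0,0,0,0,0,0],[0,0,0,0,0,0,0],[0,0,0,0,0,0,0],[0,0,0,0,0,0,0]]]' 60 >/dev/null; python3 e.py 530.6 188.2 154.2
```

```text
yaw 31.36 tilt [0.0003 0.0001] err tool units [0.    0.008 0.86 ] F [ 0.86  0.64 -3.05] T [-0.003 -0.004  0.001] j [0.13 0.44 1.46 0.   1.24 1.16] pos [530.49 188.37 175.7 ]
```

```bash
python3 -m crank '[[[0,0,0.2,0,0,0,0],[0,0,0.25,0,0,0,0],[0,0,0.2,0,0,0,0],[0,0,0.1,0,0,0,0],[0,0,0.05,0,0,0,0],[0,0,0,0,0,0,0],[0,0,0,0,0,0,0],[0,0,0,0,0,0,0]]]' 60 >/dev/null; python3 e.py 530.6 188.2 154.2; python3 -m crank '[[[0,0,0.02,0,0,0,0],[0,0,0.02,0,0,0,0],[0,0,0,0,0,0,0],[0,0,0,0,0,0,0],[0,0,0,0,0,0,0],[0,0,0,0,0,0,0],[0,0,0,0,0,0,0],[0,0,0,0,0,0,0]]]' 60 >/dev/null; python3 e.py 530.6 188.2 154.2
```

```text
yaw 31.36 tilt [0.0004 0.    ] err tool units [-0.001  0.008  0.062] F [ 0.49 -0.01 -3.24] T [0.048 0.017 0.04 ] j [ 0.13  0.46  1.49 -0.    1.19  1.16] pos [530.52 188.38 155.75]
yaw 31.36 tilt [-0.  0.] err tool units [0.003 0.009 0.014] F [ 0.29 -0.2  -3.24] T [0.011 0.005 0.01 ] j [0.13 0.46 1.49 0.   1.19 1.16] pos [530.42 188.35 154.54]
```

```bash
python3 -m crank '[[[0,0,0.02,0,0,0,0],[0,0,0.01,0,0,0,0],[0,0,0,0,0,0,0],[0,0,0,0,0,0,0],[0,0,0,0,0,0,0],[0,0,0,0,0,0,0],[0,0,0,0,0,0,0],[0,0,0,0,0,0,0]]]' 60 >/dev/null; python3 e.py 530.6 188.2 154.2
```

```text
yaw 31.36 tilt [0.001  0.0002] err tool units [-0.006  0.006  0.007] F [-1.92 -0.88  6.28] T [ 0.02   0.315 -0.037] j [0.13 0.46 1.49 0.   1.19 1.16] pos [530.65 188.41 154.38]
```

It is on the floor of the hole. I open and back off straight up.

```bash
python3 -m crank '[[[0,0,0,0,0,0,60],[0,0,0,0,0,0,60],[0,0,0,0,0,0,60],[0,0,0,0,0,0,60],[0,0,0,0,0,0,60],[0,0,0,0,0,0,60],[0,0,-0.3,0,0,0,60],[0,0,-0.6,0,0,0,60]]]' 40; python3 -m crank '[[[0,0,-0.9,0,0,0,60],[0,0,-0.9,0,0,0,60],[0,0,-0.9,0,0,0,60],[0,0,-0.9,0,0,0,60],[0,0,-0.5,0,0,0,60],[0,0,0,0,0,0,60],[0,0,0,0,0,0,60],[0,0,0,0,0,0,60]]]'
python3 - <<'E'
from h import *
a=capture("scene")[150:300,250:430];b=capture("side")[230:380,220:400]
cv2.imwrite("pics/p7.png",cv2.resize(np.hstack([a,b]),(796,332),interpolation=cv2.INTER_CUBIC))
E
```

```text
time_s: 34.2
eef_pos: [530.0, 188.3, 176.1]
ee_rot: [-0.0, 0.963, 0.27, -0.001]
force: [-0.2, -0.1, 0.1]
grip_width: 0.701
grip_force: 0.0
time_s: 35.0
eef_pos: [530.1, 188.3, 277.5]
ee_rot: [-0.0, 0.963, 0.27, -0.001]
force: [0.1, -0.1, 0.9]
grip_width: 0.705
grip_force: 0.0
```

View pics/p7.png

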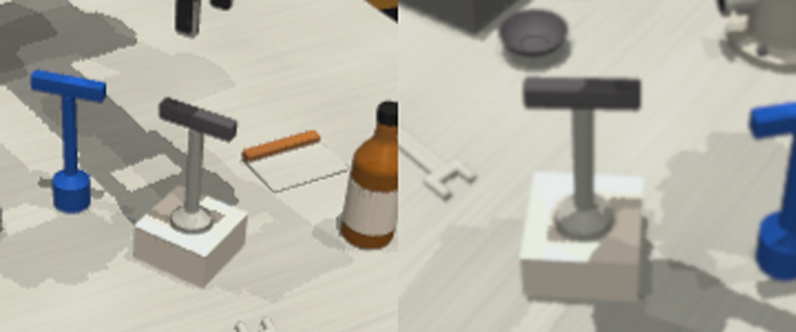

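The key stands upright and fully down in its stand, with the bar at (198,117) in the scene half and (582,93) in the side half, and the gripper is clear of it.

```bash
python3 -c "
from rig import *
print(finish_job())"
```

```text
the job is handed in; nothing more can be done
None
```

The job is handed in, with no verdict returned: the socket went home on the nut, I turned it to a firm stop at about 0.5 N m, and the key is back upright and right down in its stand, with no bystander touched as far as I saw.

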